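# Release a drive cartridge from its dock and pack it

## Robot

A 6-joint arm with a two-finger parallel gripper is mounted at the origin on the work surface. World frame = base frame: x ahead of the robot, y to its left, z up, the work surface at z = 0. Lengths are in m, angles in rad, forces in N, time in s.
With the tool pointing down it reaches from about 0.35 to 0.775 m from the base axis. Payload 5.5 kg.
Tool frame: the origin (TCP) lies at the very end of the fingers, on their centre line; the grasp point (between the pads) lies 19 mm behind it; z points along the fingers, y is the direction in which the jaws open and shut (so a half turn about z gives the same grasp; the last joint's range is limited). The gripper opens to 85 mm and grips with 20 to 120 N. Pads are 22 mm wide; open, the fingers measure 114 mm over their backs; the gripper's body (76 mm by 85 mm) begins 54 mm behind the grasp point. The pads swing forward as they close: fully open they stand 13 mm farther back than shut.
Start: joints at [1.002, 0.313, 0.046, 1.304, 0, 1.431], TCP at [0.239, 0.523, 0.231] pointing down, gripper open.
Joint ranges: [-2.76, 2.76], [-0.86, 1.69], [-1.03, 1.26], [-2.2, 2.34], [-1.47, 1.5], [-3.14, 3.14]. Speed limits (rad/s): [2.57, 2.57, 3.14, 3.14, 3.14, 3.14].

## Interface

Orientations are given as a unit quaternion [w, x, y, z].
In Python, from workcell import get_state, read_camera, hand_in, find_in, silhouettes gives the robot as it stands. The module is installed in compiled form; this text tells all that it offers.
- The arm moves only by the tool send_rows, never from a script. Its argument "deltas" is a list that holds one entry, the list of rows, each a list of 6 numbers: the shift along the world's x, y, z in cm, then the turn, a rotation vector about the world's x, y, z in degrees. In form: [[[dx, dy, dz, wx, wy, wz], ...]]. A call has 1 to 12 rows; each row is the pose to reach, as a shift and turn from the pose commanded when the call began; what a row does not reach only later rows make up. A row lasts 1/10 s, in which the tool goes at most 50 mm and 8.59 degrees, less where a joint would pass 70% of its speed; a pose out of reach is approached as far as the arm can. A call with a gripper value outside its range is refused whole. "jaw" is the opening, from -1 (shut) to 1 (fully open), so that 0 is half open, set as the call begins (left out, the last holds). The fingers move at their own pace and stop on an object; "force" is the grip in N (left out, the last holds). Time passes only in rows, so rows that repeat a pose let the fingers close. It gives the time, the measured TCP pose, the force and the opening at its end, in the units of the state.
- get_state(): the state, without advancing time (a new reading comes with each control period).
- read_camera(name): name is "side" or "top"; returns a dict with "img" (420x560x3 uint8, red, green, blue), "z_map" (420x560 float32, m along the optical axis (not along the pixel's ray), 0 where there is no reading), "vfov" (degrees; the focal length in pixels is half the picture's height over the tangent of half this angle, whatever the lens; pixels are square), "cx", "cy" (the principal point, pixels), "R" (3x3) and "t" (3): a world point X has camera coordinates R X + t. Camera axes: x right, y down, z forward; pixel columns grow to the right and rows downward; lengths in m; the calibration is good to about 2 mm. A picture is of the moment at which its call begins.
- hand_in(): hands the job in, once; it reports no verdict.
Trained networks look in a picture, given as the dict that the camera call returned (one of the last four; its "shot" number tells which), for a name from the list of things; names that differ only in an ending like _2 or _b are one class to them, and where a whole thing is asked for, a point or a joint stands for the part that bears it (a point fixed in the world has none). Each returns a list of dicts, best first, with "conf" (0 to 1); they miss things now and then, are a little off and sometimes report something else, mostly with a low value. They report only what shows in the picture. A call takes as long as a camera call.
- find_in(picture, thing): "box" ([centre column, centre row, width, height] in pixels, round what is visible of it).
- silhouettes(picture, thing): "mask" (420x560 bool, what is visible of it) and "box" ([centre column, centre row, width, height] in pixels, round what is visible of it).
The state is a dict: "clock": time; "joint_pos": joint angles; "qvel": joint speeds; "tau": joint torques, N m; "tcp_pos": TCP position; "orientation": TCP orientation; "wrist_force": force on the tool from outside, world axes, zero at the start; "ft_torque": the same for the moment, N m; "finger_gap": finger opening in m.
Only numpy, scipy, OpenCV 4.12 (cv2) and the standard library are available. Lean on these libraries where they do the work, as an engineer would, in place of code of your own. Each camera call takes 0.05 s, during which the arm holds its last target.

## Task

Take the yellow-fronted drive cartridge out of the dock: push it further in until its latch lets go and it springs out, pull it clear and lay it flat on the blue mat. Then take it up again across its middle and set it down gently, top side up, in the free pocket of the black foam tray, lying flat on the pocket's floor. Leave the red cartridge latched in its bay and everything else where it is.

Things in the scene. Friction and masses are not known exactly. Their poses are not given: they have to be found in the camera images.
- yellow_cart_mid (a point): Cartridge to take out: block 120 mm long (x), 46 wide (y), 24 high (z), about 220 g, dark grey, its front 36 mm a yellow grip. The point is its centre, half-way up; x runs from the front (yellow end, facing out of the dock) to the rear, z up. Starts latched in either bay of the dock. Sides plain and grippable from the front to 20 mm behind the centre; latch notches 20 to 34 mm behind it.
- yellow_cart_front (a point): Centre of that cartridge's yellow front face, 60 mm ahead of its centre, same axes. Latched, it stands 12 mm out of the dock's front. It can be pushed 8 mm inward (+x) to a hard stop; 5 mm in (about 10 N) the latch is open, and once let go a spring slides it out until it stands about 44 mm out and stays there. Pulled a further 80 mm it is clear of the dock. Latched, it cannot be pulled.
- dock: Fixed two-bay metal drive dock on the mat, 140 mm deep (x), 164 wide (y), 52 high. Origin: centre of its underside, on the mat's top face; x points inward from the front (bay mouths, at x = -70 mm) to the back. Bays centred at y = +42 and -42 mm; a cartridge slides straight along x on the bay floor, 16 mm above the origin, with 2 mm play each side and 3.5 mm above.
- work_mat: Blue silicone work mat fixed on the table, 400 mm (x) by 545 mm (y), 4 mm thick, origin at the centre of its underside. The dock stands on it; the cartridge is laid on the free mat in front of the dock, towards the robot.
- case_tray: Black tray, fixed, 166 mm (x) by 206 (y), rim 32 high, foam 28 high; two pockets side by side, long sides along x. Origin: centre of its underside. Pocket centres at y = +43 mm (free) and -43 mm (grey cartridge). Half-way along, both long sides of each pocket are cut out for fingers, 60 mm in x by 30 in y, down to 2 mm above the table; elsewhere the foam stands close round the cartridge.
- free_pocket (a point): Centre of the pale floor of the free pocket, 10 mm above the table. The pocket is 128 mm long (x) by 53 mm wide (y) and 18 mm deep, axes as the tray's; a cartridge may lie in it either end first and stands 6 mm proud.
- red_cart_mid (a point): A second cartridge of the same size with a red grip, latched in the other bay; the point is its centre. To be left as it is.
- grey_cart_mid (a point): A third cartridge of the same size with a grey grip, lying in the tray's other pocket; the point is its centre. To be left.
- phone: Black telephone lying on the table, 148 x 71 x 8 mm, origin at the centre of its underside. To be left.
- multimeter: Red multimeter lying on the table, 178 x 84 x 46 mm, origin at the centre of its underside. To be left.
- spray_bottle: Green spray bottle, 48 mm in diameter, 140 mm high, origin at the centre of its underside. To be left.
- screwdriver: Red-handled screwdriver, 190 mm long, lying on the table left of the mat. To be left.
- screw_box: Open red box of screws, 130 x 90 x 32 mm, origin at the centre of its underside. To be left.

How it is judged:
By the outcome, as a careful person would: the job done as asked, in the order asked, and still so for the second after the job is handed in, with the robot touching nothing.
It also fails if it takes over 58 s, if anything falls off the work surface, if the arm or the gripper's body presses on something with over 40 N, if the wrist force passes 120 N, or if a joint passes its speed limit or range.

## Working session

There is one attempt and no reset: what is moved stays moved. The work goes in short steps, Python scripts to look and compute and a tool call to move; the robot and the scene stay as the last step left them, time stands still between calls to the robot, and variables do not carry over. Pictures are saved under pics/ and viewed, and the job is handed in when it is done.

Besides the shell and the picture viewer there is one more tool, called as name(argument=value, ...) on one line, values as JSON. send_rows: Moves the arm, as the interface text tells. Its arguments: {"type":"object","properties":{"deltas":{"type":"array","items":{"type":"array","items":{"type":"array","items":{"type":"number"}}}},"jaw":{"type":"number"},"force":{"type":"number"}},"required":["deltas"]}

```bash
mkdir -p pics; cat > h.py <<'E'
import numpy as np, cv2, pickle
from workcell import *
def save(p,n): cv2.imwrite('pics/%s.png'%n, p['img'][:,:,::-1])
def f(p): return 210/np.tan(np.radians(p['vfov'])/2)
def pts(p):
    z=p['z_map']; F=f(p); v,u=np.mgrid[:420,:560]
    c=np.stack([(u-p['cx'])/F*z,(v-p['cy'])/F*z,z],-1)
    return (c-p['t'])@np.asarray(p['R'])   # R^T (c-t)
def proj(p,X):
    c=np.asarray(X)@np.asarray(p['R']).T+p['t']; return c[...,:2]/c[...,2:]*f(p)+[p['cx'],p['cy']]
E
python3 - <<'E'
from h import *
print(get_state())
for n in ['side','top']:
    p=read_camera(n); save(p,n+'0'); pickle.dump(p,open(n+'0.pkl','wb')); print(n,p['vfov'],p['cx'],p['cy'],p['R'],p['t'])
    P=pts(p)
    for t in ['yellow_cart_mid','red_cart_mid','dock','work_mat','case_tray','grey_cart_mid']:
        for m in silhouettes(p,t)[:2]:
            q=P[m['mask']&(p['z_map']>0)]
            print(t,round(m['conf'],2),np.round(m['box']),len(q),np.round(np.percentile(q,[2,50,98],axis=0),3).tolist() if len(q) else '')
E
```

```text
{'clock': 0.0, 'joint_pos': array([1.00240576e+00, 3.14030044e-01, 4.49800407e-02, 1.30360144e+00,
       2.71538389e-05, 1.43122201e+00]), 'qvel': array([ 0.00021053, -0.00014246,  0.00056368,  0.00041385, -0.00117934,
        0.00024825]), 'tau': array([-1.55222642e-03, -4.80629075e+01,  2.98530936e+01,  1.95634807e-02,
       -1.86941038e-04, -2.16166762e-05]), 'tcp_pos': array([0.23879243, 0.52251014, 0.23039244]), 'orientation': array([-3.34259705e-04,  2.12769064e-01,  9.77102075e-01, -8.65341510e-04]), 'wrist_force': array([ 0.68226446, -0.22567567,  0.58447193]), 'ft_torque': array([-0.01892919, -0.04592681, -0.01022376]), 'finger_gap': 0.08559039278322558}
side 50.854347257576855 281.09532465182735 215.82976587311902 [[ 0.9172926  -0.39772176  0.01979128]
 [-0.17882594 -0.45582648 -0.87191944]
 [ 0.35580272  0.79626605 -0.48924922]] [-0.46328961  0.16507633  0.87188334]
yellow_cart_mid 0.67 [268. 212.  12.  18.] 171 [[0.507, 0.096, 0.023], [0.517, 0.112, 0.039], [0.531, 0.14, 0.046]]
red_cart_mid 0.64 [266. 215.  10.  18.] 186 [[0.507, 0.096, 0.008], [0.517, 0.113, 0.038], [
[... 878 characters left out ...]
038, 0.042], [0.547, 0.06, 0.055]]
dock 0.91 [264. 190.  64.  58.] 2305 [[0.523, 0.015, 0.037], [0.597, 0.097, 0.056], [0.672, 0.179, 0.063]]
dock 0.21 [258. 216.  12.   9.] 85 [[0.504, 0.098, 0.003], [0.514, 0.118, 0.044], [0.526, 0.139, 0.05]]
work_mat 0.79 [259. 212. 176. 127.] 18067 [[0.34, -0.141, -0.003], [0.503, 0.137, 0.004], [0.726, 0.386, 0.012]]
work_mat 0.61 [148. 243.  25.  42.] 1011 [[0.366, 0.44, 0.001], [0.434, 0.478, 0.008], [0.504, 0.515, 0.016]]
case_tray 0.81 [412. 234.  78.  71.] 3060 [[0.347, -0.467, -0.002], [0.437, -0.344, 0.024], [0.537, -0.25, 0.036]]
grey_cart_mid 0.59 [426. 230.  34.  38.] 587 [[0.399, -0.436, 0.015], [0.45, -0.399, 0.034], [0.507, -0.364, 0.042]]
```

View pics/side0.png

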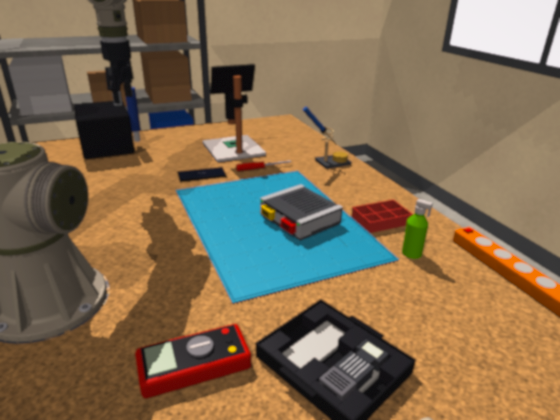

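View pics/top0.png

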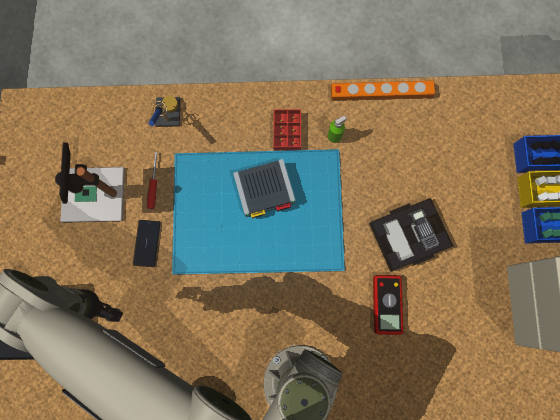

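The side view shows the yellow front at about (267,212) and the red one at (288,224). In the top view, yellow is at (257,214), red at (283,206), the dock at (264,190), and the tray at (412,234) with its free pocket at about (398,241). Next I'll measure the poses.

```bash
cat > fit.py <<'E'
from h import *
from scipy.optimize import minimize
def rect(xy):
    r=cv2.minAreaRect((xy*1000).astype(np.float32)); return np.round(r[0],1),np.round(r[1],1),round(r[2],2)
def clean(m): return cv2.morphologyEx(m.astype(np.uint8),cv2.MORPH_OPEN,np.ones((3,3)))>0
E
python3 - <<'E'
from fit import *
for n in ['top','side']:
    p=pickle.load(open(n+'0.pkl','rb'));P=pts(p)
    reg=(P[...,0]>.45)&(P[...,0]<.75)&(P[...,1]>-.05)&(P[...,1]<.25)&(p['z_map']>0)
    m=clean(reg&(P[...,2]>.045)&(P[...,2]<.07)); print(n,'dock top z',np.median(P[m][:,2]),rect(P[m][:,:2]))
    reg2=(P[...,0]>.3)&(P[...,0]<.6)&(P[...,1]>-.5)&(P[...,1]<-.22)
    m=clean(reg2&(P[...,2]>.02)&(P[...,2]<.05)); print('tray',np.median(P[m][:,2]),rect(P[m][:,:2]))
    hsv=cv2.cvtColor(p['img'],cv2.COLOR_RGB2HSV)
    y=reg&(hsv[...,0]>20)&(hsv[...,0]<34)&(hsv[...,1]>140)
    print('yellow',y.sum(),np.round(np.percentile(P[y],[2,50,98],axis=0),4).tolist())
    r=reg&((hsv[...,0]<8)|(hsv[...,0]>172))&(hsv[...,1]>140)&(P[...,0]<.57)
    print('red',r.sum(),np.round(np.percentile(P[r],[2,50,98],axis=0),4).tolist())
    pale=reg2&(hsv[...,1]<60)&(hsv[...,2]>120)
    k,l,s,c=cv2.connectedComponentsWithStats(pale.astype(np.uint8))
    for i in np.argsort(-s[1:,4])[:3]+1:
        q=P[l==i]; print('pale',s[i],np.round(np.median(q,0),4),rect(q[:,:2]))
    c=cv2.resize(p['img'][150:290,200:480] if n=='top' else p['img'][160:420,200:440],None,fx=2.8 if n=='top' else 2.3,fy=2.8 if n=='top' else 2.3,interpolation=2)
    cv2.imwrite(f'pics/crop_{n}.png',c[:,:,::-1])
E
```

```text
top dock top z 0.05597281526551126 (array([599.2,  98.1]), array([143.5, 164. ]), 14.47)
tray 0.030577436747505755 (array([ 421.7, -334.8]), array([205.8, 271.3]), 21.77)
yellow 51 [[0.5072, 0.0981, 0.0394], [0.5164, 0.12, 0.0437], [0.5258, 0.1391, 0.0504]]
red 53 [[0.5283, 0.019, 0.0388], [0.5365, 0.0383, 0.0445], [0.5469, 0.0602, 0.0544]]
pale [386 220  28  40 566] [ 0.426  -0.3228  0.0102] (array([ 425.8, -320.9]), array([122.6,  56.8]), 22.51)
pale [413 211  11   9  64] [ 0.5009 -0.3843  0.0353] (array([ 501.8, -385. ]), array([19.7, 32.2]), 19.33)
pale [411 225   9  17  27] [ 0.4542 -0.3748  0.0108] (array([ 448.2, -377.9]), array([53.,  9.]), 15.37)
side dock top z 0.05593191882623433 (array([600.7,  98.2]), array([145.6, 171.2]), 14.86)
tray 0.02890846950695438 (array([ 421.3, -335.6]), array([212.8, 268.3]), 20.88)
yellow 163 [[0.5077, 0.0962, 0.0099], [0.5167, 0.1125, 0.039], [0.5292, 0.1405, 0.046]]
red 182 [[0.5285, 0.0153, 0.0141], [0.5372, 0.034, 0.0377], [0.5489, 0.063, 0.046]]
pale [ 287  325   56   43 1306] [ 0.4299 -0.3187  0.01  ] (array([ 426. , -318.9]), array([131.1,  68.7]), 28.54)
pale [362 342  21  16 196] [ 0.5017 -0.3837  0.0344] (array([ 501.8, -382.9]), array([25.1, 33.3]), 23.3)
pale [340 354  22  18 148] [ 0.4538 -0.3939  0.0344] (array([ 454.3, -393.5]), array([38.2, 18.6]), 21.35)
```

send_rows(deltas=[[[1,-2,0,0,0,3],[3,-5,0,0,0,7],[5,-9,0,0,0,11],[7.5,-13.5,0,0,0,15],[10,-18,0,0,0,19],[12.5,-22.5,0,0,0,23],[15,-27,0,0,0,27],[17.5,-31.5,0,0,0,31],[19.5,-36,0,0,0,35],[21.5,-39.5,0,0,0,38],[22.5,-41,0,0,0,39],[22.7,-41.5,0,0,0,39]]], jaw=-1, force=60)

```text
clock: 1.9
tcp_pos: [0.4673, 0.106, 0.2313]
orientation: [0.0, -0.124, 0.992, -0.0]
wrist_force: [-0.8, -0.7, -0.4]
finger_gap: 0.0
```

```bash
python3 - <<'E'
from fit import *
# tray/dock fit using known dims: maximise area overlap of height-thresholded points
for n in ['top','side']:
    p=pickle.load(open(n+'0.pkl','rb'));P=pts(p)
    hsv=cv2.cvtColor(p['img'],cv2.COLOR_RGB2HSV)
    dark=(hsv[...,2]<70)
    reg2=(P[...,0]>.33)&(P[...,0]<.56)&(P[...,1]>-.49)&(P[...,1]<-.225)&(P[...,2]>.024)&(P[...,2]<.042)
    k,l,s,c=cv2.connectedComponentsWithStats(clean(reg2).astype(np.uint8)); 
    for i in np.argsort(-s[1:,4])[:3]+1: print(n,s[i],rect(P[l==i][:,:2]))
E
```

```text
top [ 389  199   64   67 1433] (array([ 450.3, -378.1]), array([184.4, 168.1]), 20.4)
top [371 217  15  20 170] (array([ 467. , -264.1]), array([53.1, 45.6]), 18.31)
top [386 252  13  18 138] (array([ 359.8, -297.7]), array([52.5, 33.6]), 15.78)
side [ 256  299  160  121 7194] (array([ 444.4, -359.7]), array([186.2, 208.1]), 20.32)
```

View pics/crop_top.png

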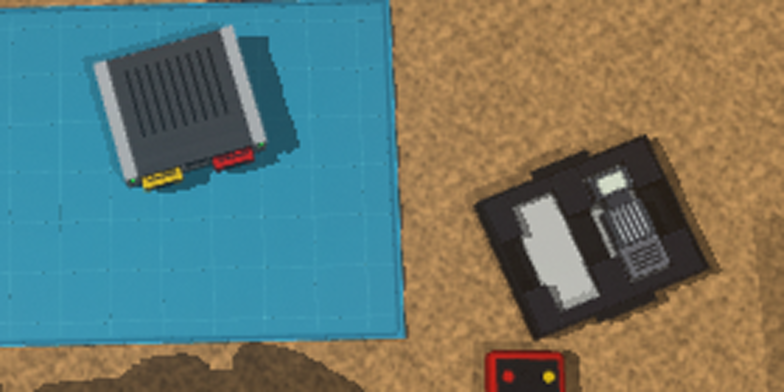

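View pics/crop_side.png

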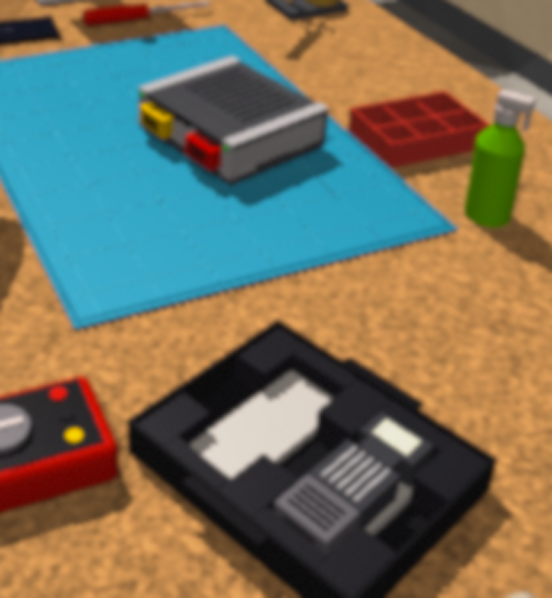

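send_rows(deltas=[[[0,0,-3,0,0,0],[0,0,-7,0,0,0],[0,0,-11,0,0,0],[0,0,-14.5,0,0,0],[0,0,-17.5,0,0,0],[0,0,-19.5,0,0,0],[0,0,-20.3,0,0,0],[0,0,-20.3,0,0,0],[0,0,-20.3,0,0,0]]])

```text
clock: 2.8
tcp_pos: [0.4666, 0.1085, 0.0292]
orientation: [0.001, -0.126, 0.992, 0.0]
wrist_force: [0.1, -1.0, -0.1]
finger_gap: -0.0002
```

```bash
python3 - <<'E'
from h import *
s=get_state(); print(s['tcp_pos'],s['orientation'],s['wrist_force'])
p=read_camera('side'); save(p,'side1')
c=cv2.resize(p['img'][140:280,170:390],None,fx=3.5,fy=3.5,interpolation=2); cv2.imwrite('pics/c1.png',c[:,:,::-1])
y=.0
E
```

```text
[0.46664308 0.10847496 0.02923567] [ 5.99231228e-04 -1.25900601e-01  9.92042679e-01  4.54780567e-05] [ 0.06926744 -0.99907087 -0.07500532]
```

View pics/c1.png

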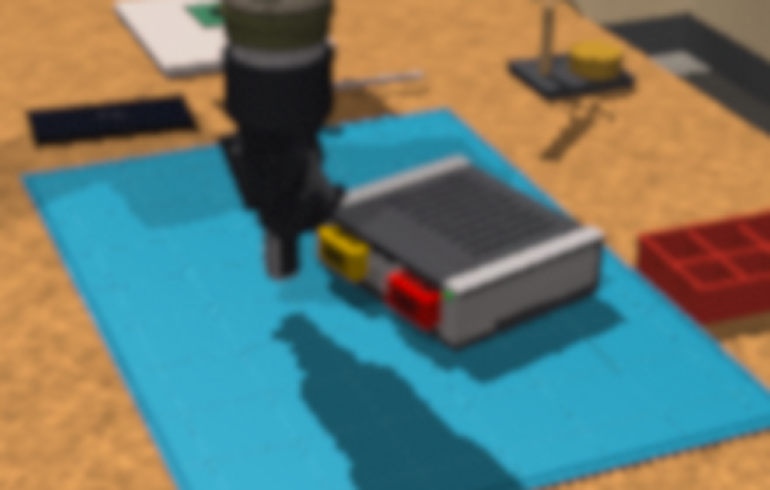

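send_rows(deltas=[[[0.5,0.1,-0.2,0,0,0],[1.2,0.3,-0.3,0,0,0],[1.9,0.5,-0.3,0,0,0],[2.5,0.6,-0.3,0,0,0],[2.9,0.7,-0.3,0,0,0],[3.1,0.8,-0.3,0,0,0],[3.3,0.85,-0.3,0,0,0],[3.3,0.85,-0.3,0,0,0]]])

```text
clock: 3.65
tcp_pos: [0.4992, 0.1165, 0.0252]
orientation: [-0.0, -0.126, 0.992, 0.0]
wrist_force: [0.2, -0.3, 0.4]
finger_gap: 0.0002
```

send_rows(deltas=[[[0.2,0.05,0,0,0,0],[0.35,0.1,0,0,0,0],[0.5,0.13,0,0,0,0],[0.5,0.13,0,0,0,0]]])

```text
clock: 4.05
tcp_pos: [0.4999, 0.1171, 0.0246]
orientation: [-0.004, -0.126, 0.992, -0.0]
wrist_force: [-9.6, -3.3, 6.3]
finger_gap: -0.0002
```

send_rows(deltas=[[[0.15,0.04,0,0,0,0],[0.3,0.08,0,0,0,0],[0.3,0.08,0,0,0,0]]])

```text
clock: 4.35
tcp_pos: [0.5011, 0.1177, 0.0243]
orientation: [-0.005, -0.126, 0.992, -0.0]
wrist_force: [-13.1, -3.8, 9.3]
finger_gap: -0.0003
```

```bash
python3 - <<'E'
from h import *
s=get_state(); print(s['tcp_pos'],s['orientation'],s['wrist_force'],s['joint_pos'])
p=read_camera('side'); save(p,'side2')
c=cv2.resize(p['img'][140:280,170:390],None,fx=3.5,fy=3.5,interpolation=2); cv2.imwrite('pics/c2.png',c[:,:,::-1])
E
```

```text
[0.50106139 0.11765379 0.02430369] [-5.45849120e-03 -1.25543389e-01  9.92073049e-01 -3.58844910e-04] [-13.08445024  -3.82573584   9.30300674] [ 0.07531361  0.36676421 -0.42470923  0.7901897  -0.00126852 -0.17643435]
```

View pics/c2.png

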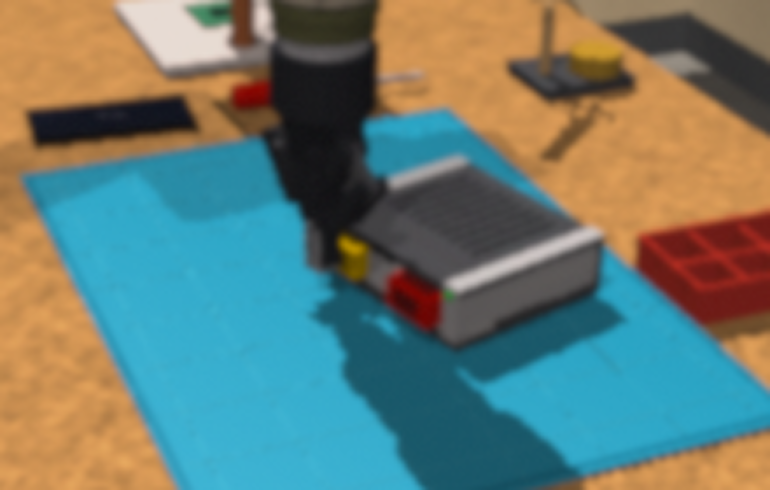

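```bash
python3 - <<'E'
from h import *
p=read_camera('side'); P=pts(p); q=read_camera('top'); Q=pts(q); save(q,'top2')
d=np.array([.9686,.2487]);o=np.array([.5995,.0981])
for A,z in((P,p['z_map']),(Q,q['z_map'])):
    X=(A[...,:2]-o)@d; Y=(A[...,:2]-o)@np.array([-.2487,.9686])
    m=(z>0)&(X>-.11)&(X<0.03)&(Y>-.03)&(Y<.12)&(A[...,2]>.03)&(A[...,2]<.2)
    for lo in np.arange(.03,.16,.01):
        k=m&(A[...,2]>lo)&(A[...,2]<=lo+.01)
        if k.sum(): print(round(lo,2),k.sum(),np.round(np.percentile(X[k],[1,50,99]),3),np.round(np.percentile(Y[k],[1,50,99]),3))
    print()
m=(Q[...,2]>.1)&(abs(Q[...,0]-.5)<.06)&(abs(Q[...,1]-.118)<.06);
E
```

```text
0.03 87 [-0.102 -0.079 -0.065] [-0.029  0.02   0.057]
0.04 128 [-0.101 -0.072 -0.062] [-0.029  0.027  0.056]
0.05 702 [-0.099 -0.018  0.029] [-0.029  0.016  0.077]
0.06 25 [-0.104 -0.099 -0.077] [0.019 0.038 0.068]
0.07 77 [-0.103 -0.1   -0.078] [0.008 0.032 0.072]
0.08 68 [-0.105 -0.1   -0.078] [-0.001  0.031  0.085]
0.09 107 [-0.107 -0.1   -0.077] [-0.009  0.03   0.093]
0.1 100 [-0.107 -0.1   -0.081] [-0.018  0.027  0.098]
0.11 151 [-0.108 -0.098 -0.078] [-0.019  0.02   0.102]
0.12 113 [-0.109 -0.099 -0.083] [-0.016  0.022  0.087]
0.13 101 [-0.109 -0.099 -0.081] [-0.     0.025  0.079]
0.14 47 [-0.1   -0.096 -0.079] [0.004 0.008 0.037]
0.15 49 [-0.109 -0.093 -0.068] [0.003 0.008 0.016]

0.03 3 [-0.082 -0.082 -0.074] [-0.03  -0.028 -0.024]
0.04 16 [-0.081 -0.073 -0.009] [-0.029 -0.025 -0.015]
0.05 115 [-0.067 -0.04   0.027] [-0.03  -0.023 -0.007]
0.06 11 [-0.064 -0.045  0.015] [-0.029 -0.025 -0.007]
0.09 1 [-0.103 -0.103 -0.103] [-0.007 -0.007 -0.007]
0.1 1 [-0.085 -0.085 -0.085] [-0.015 -0.015 -0.015]
0.11 29 [-0.104 -0.096 -0.08 ] [-0.018 -0.013 -0.004]
0.12 11 [-0.097 -0.091 -0.081] [-0.014 -0.009 -0.005]
```

send_rows(deltas=[[[0.15,0.04,0.05,0,0,0],[0.3,0.08,0.05,0,0,0],[0.4,0.1,0.05,0,0,0],[0.4,0.1,0.05,0,0,0]]])

```text
clock: 4.9
tcp_pos: [0.5049, 0.1189, 0.0243]
orientation: [-0.006, -0.126, 0.992, -0.0]
wrist_force: [-11.7, -3.0, 5.6]
finger_gap: 0.0002
```

send_rows(deltas=[[[0.1,0.025,0,0,0,0],[0.2,0.05,0,0,0,0],[0.2,0.05,0,0,0,0]]])

```text
clock: 5.2
tcp_pos: [0.507, 0.1194, 0.0244]
orientation: [-0.005, -0.126, 0.992, -0.0]
wrist_force: [-11.8, -1.8, 4.9]
finger_gap: -0.0002
```

send_rows(deltas=[[[-2,-0.5,0,0,0,0],[-5,-1.3,0,0,0,0],[-6.5,-1.7,0,0,0,0],[-7,-1.8,2,0,0,0],[-7,-1.8,6,0,0,0],[-7,-1.8,10,0,0,0],[-7,-1.8,12,0,0,0]]])

```text
clock: 5.9
tcp_pos: [0.4446, 0.1022, 0.1492]
orientation: [0.002, -0.126, 0.992, -0.0]
wrist_force: [0.2, 0.0, -0.4]
finger_gap: -0.0004
```

```bash
cat > look.py <<'E'
from fit import *
import sys
def look(tag):
    s=get_state(); print('tcp',np.round(s['tcp_pos'],4),np.round(s['orientation'],4),np.round(s['wrist_force'],1),'gap',s['finger_gap'],s['clock'])
    for n in ['side','top']:
        p=read_camera(n); save(p,n+tag); pickle.dump(p,open(n+tag+'.pkl','wb')); P=pts(p)
        hsv=cv2.cvtColor(p['img'],cv2.COLOR_RGB2HSV)
        y=(p['z_map']>0)&(P[...,0]>.3)&(P[...,0]<.6)&(P[...,1]>-.5)&(P[...,1]<.3)&(hsv[...,0]>20)&(hsv[...,0]<34)&(hsv[...,1]>140)&(P[...,2]<.2)
        if y.sum()>5:
            print(n,'yellow',y.sum(),np.round(np.percentile(P[y],[2,50,98],axis=0),4).tolist())
look(sys.argv[1])
E
python3 look.py 3
```

```text
tcp [0.4446 0.1022 0.1492] [ 2.400e-03 -1.256e-01  9.921e-01 -1.000e-04] [ 0.2  0.  -0.4] gap -0.00037619475370224135 5.9
side yellow 255 [[0.4763, 0.0878, 0.0218], [0.4942, 0.1, 0.0414], [0.5175, 0.1294, 0.0466]]
```

View pics/side3.png

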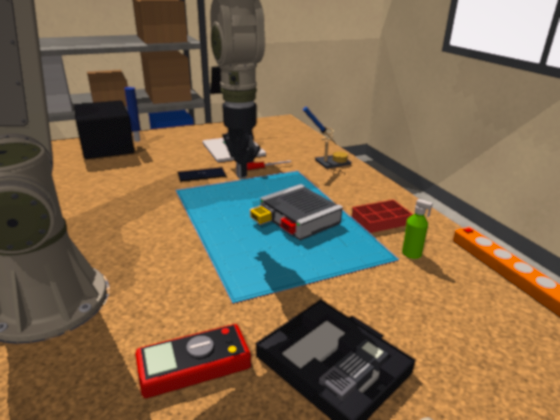

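send_rows(deltas=[[[1,0.2,0,0,0,0],[3,0.7,0,0,0,0],[5,1.2,0,0,0,0],[6,1.5,-1,0,0,0],[6,1.5,-4,0,0,0],[6,1.5,-8,0,0,0],[6,1.5,-11,0,0,0],[6,1.5,-13,0,0,0],[6,1.5,-13.8,0,0,0],[6,1.5,-13.8,0,0,0]]], jaw=0.5)

```text
clock: 7.0
tcp_pos: [0.5011, 0.117, 0.0056]
orientation: [-0.002, -0.126, 0.992, 0.0]
wrist_force: [0.0, 0.3, 0.9]
finger_gap: 0.0636
```

```bash
python3 look.py 4;  python3 - <<'E'
import cv2
i=cv2.imread('pics/side4.png');cv2.imwrite('pics/c4.png',cv2.resize(i[140:280,170:390],None,fx=3.5,fy=3.5,interpolation=2))
E
```

```text
tcp [0.5011 0.117  0.0056] [-2.300e-03 -1.256e-01  9.921e-01  2.000e-04] [0.  0.3 0.9] gap 0.06357861189039998 7.0
side yellow 219 [[0.4762, 0.0871, 0.0222], [0.4892, 0.106, 0.0424], [0.5091, 0.1349, 0.0462]]
```

View pics/c4.png

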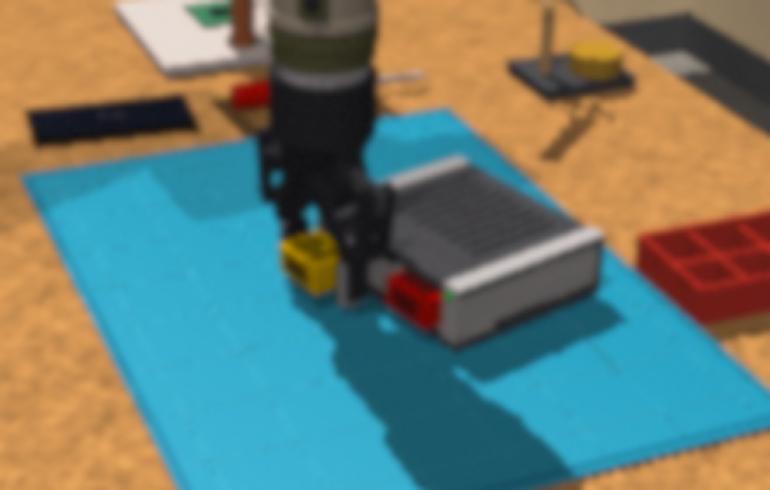

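send_rows(deltas=[[[0,0,0.3,0,0,0],[0,0,0.3,0,0,0]]])

```text
clock: 7.3
tcp_pos: [0.5045, 0.1172, 0.0124]
orientation: [0.001, -0.126, 0.992, -0.0]
wrist_force: [-0.3, -0.0, -0.0]
finger_gap: 0.0644
```

send_rows(deltas=[[[0,0,0,0,0,0],[0,0,0,0,0,0],[0,0,0,0,0,0],[0,0,0,0,0,0],[0,0,0,0,0,0],[0,0,0,0,0,0]]], jaw=-1, force=70)

```text
clock: 7.9
tcp_pos: [0.5038, 0.1171, 0.012]
orientation: [0.001, -0.126, 0.992, -0.0]
wrist_force: [-1.1, -0.1, 6.8]
finger_gap: 0.045
```

send_rows(deltas=[[[0,0,0.1,0,0,0],[-0.5,-0.13,0.1,0,0,0],[-1,-0.26,0.1,0,0,0],[-1.5,-0.39,0.1,0,0,0],[-2,-0.51,0.1,0,0,0],[-2,-0.51,0.1,0,0,0]]])

```text
clock: 8.5
tcp_pos: [0.482, 0.1118, 0.012]
orientation: [-0.0, -0.126, 0.992, -0.0]
wrist_force: [-2.9, 0.5, 3.3]
finger_gap: 0.0451
```

```bash
python3 look.py 5
```

```text
tcp [0.482  0.1118 0.012 ] [-5.000e-04 -1.256e-01  9.921e-01 -0.000e+00] [-2.9  0.5  3.3] gap 0.04510796175687168 8.5
side yellow 189 [[0.4544, 0.0829, 0.0232], [0.4663, 0.1035, 0.0426], [0.4852, 0.1336, 0.0463]]
```

Yellow follows the grip (22 mm). Pull the rest of the way (85 mm in all).

send_rows(deltas=[[[-0.7,-0.18,0,0,0,0],[-1.4,-0.36,0,0,0,0],[-2.1,-0.54,0,0,0,0],[-2.8,-0.72,0,0,0,0],[-3.5,-0.9,0,0,0,0],[-4.2,-1.08,0,0,0,0],[-4.9,-1.26,0,0,0,0],[-5.6,-1.44,0.1,0,0,0],[-6.2,-1.6,0.2,0,0,0],[-6.8,-1.75,0.2,0,0,0],[-7.4,-1.9,0.2,0,0,0],[-7.8,-2,0.2,0,0,0]]])

```text
clock: 9.8
tcp_pos: [0.4041, 0.0918, 0.0137]
orientation: [-0.0, -0.126, 0.992, 0.0]
wrist_force: [0.2, -0.3, -2.5]
finger_gap: 0.0455
```

```bash
python3 look.py 6;  python3 - <<'E'
import cv2
i=cv2.imread('pics/side6.png');cv2.imwrite('pics/c6.png',cv2.resize(i[140:280,170:390],None,fx=3.5,fy=3.5,interpolation=2))
E
```

```text
tcp [0.4041 0.0918 0.0137] [-4.000e-04 -1.256e-01  9.921e-01  1.000e-04] [ 0.2 -0.3 -2.5] gap 0.045487943845549716 9.8
side yellow 209 [[0.3767, 0.0626, 0.0245], [0.3897, 0.0808, 0.0446], [0.4065, 0.1141, 0.0483]]
```

View pics/c6.png

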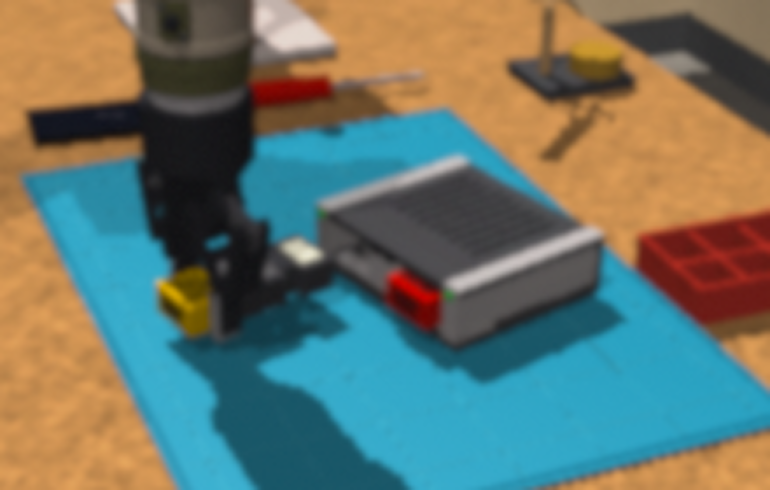

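```bash
python3 - <<'E'
from h import *
for n in ['side6']:
    p=pickle.load(open(n+'.pkl','rb'));P=pts(p)
    d=np.array([.9686,.2487]);nn=np.array([-.2487,.9686]);o=np.array([.4041,.0918])
    X=(P[...,:2]-o)@d; Y=(P[...,:2]-o)@nn
    m=(p['z_map']>0)&(abs(X)<.013)&(Y>-.05)&(Y<-.015)&(P[...,2]<.06)
    for v in range(205,250):
        r=np.where(m[v])[0]
        if len(r): print(v,[(u,round(P[v,u,2]*1e3),round(Y[v,u]*1e3)) for u in r][::2])
    # tilt: top surface of the cartridge
    m=(X>-.05)&(X<.09)&(abs(Y)<.02)&(P[...,2]>.03)&(P[...,2]<.055)
    A=np.c_[X[m],Y[m],np.ones(m.sum())]; print(m.sum(),np.linalg.lstsq(A,P[m][:,2],rcond=None)[0])
    for lo in np.arange(-.045,.085,.01):
        k=m&(X>lo)&(X<lo+.01); print(round(lo,3),k.sum(),np.round(np.percentile(P[k][:,2],[50,90]),4) if k.sum() else '')
E
```

```text
222 [(np.int64(230), 60, -30)]
223 [(np.int64(230), 52, -23), (np.int64(232), 57, -33)]
224 [(np.int64(227), 47, -15), (np.int64(231), 53, -29), (np.int64(233), 53, -32), (np.int64(238), 52, -38)]
225 [(np.int64(227), 45, -16), (np.int64(229), 45, -19), (np.int64(231), 50, -29), (np.int64(233), 51, -33), (np.int64(235), 52, -37), (np.int64(237), 49, -36), (np.int64(239), 47, -35)]
226 [(np.int64(229), 45, -23), (np.int64(231), 48, -31), (np.int64(233), 48, -32), (np.int64(235), 49, -37), (np.int64(237), 43, -31), (np.int64(239), 44, -36)]
227 [(np.int64(229), 43, -24), (np.int64(231), 45, -30), (np.int64(233), 46, -34), (np.int64(235), 44, -34), (np.int64(237), 43, -35), (np.int64(239), 42, -37)]
228 [(np.int64(229), 39, -21), (np.int64(231), 42, -29), (np.int64(233), 42, -31), (np.int64(235), 43, -36), (np.int64(237), 41, -35), (np.int64(239), 39, -36)]
229 [(np.int64(229), 37, -23), (np.int64(231), 38, -27), (np.int64(233), 39, -31), (np.int64(235), 41, -37), (np.int64(237), 37, -34), (np.int64(239), 36, -36)]
230 [(np.int64(230), 34, -24), (np.int64(232), 34, -26), (np.int64(234),
[... 1695 characters left out ...]
 -44), (np.int64(243), 4, -46)]
243 [(np.int64(233), 5, -38), (np.int64(235), 5, -40), (np.int64(237), 6, -45), (np.int64(239), 4, -45), (np.int64(241), 4, -48)]
244 [(np.int64(234), 5, -42), (np.int64(236), 4, -45), (np.int64(238), 5, -48)]
245 [(np.int64(234), 2, -43), (np.int64(236), 3, -47), (np.int64(238), 3, -49)]
246 [(np.int64(236), 3, -50)]
298 [0.02652778 0.09969915 0.04335089]
-0.045 0 
-0.035 36 [0.0384 0.0445]
-0.025 52 [0.0452 0.0472]
-0.015 35 [0.0459 0.047 ]
-0.005 22 [0.0465 0.0477]
0.005 6 [0.0458 0.0477]
0.015 4 [0.0465 0.0477]
0.025 3 [0.0458 0.046 ]
0.035 5 [0.0453 0.0466]
0.045 12 [0.046  0.0472]
0.055 30 [0.0451 0.0476]
0.065 45 [0.0456 0.0466]
0.075 36 [0.0459 0.0475]
```

send_rows(deltas=[[[0,0,-0.15,0,0,0],[0,0,-0.3,-0.2,0.8,0],[0,0,-0.45,-0.4,1.6,0],[0,0,-0.6,-0.6,2.4,0],[0,0,-0.75,-0.8,3.2,0],[0,0,-0.8,-1,3.9,0],[0,0,-0.85,-1,3.9,0],[0,0,-0.85,-1,3.9,0]]])

```text
clock: 10.7
tcp_pos: [0.4051, 0.092, 0.0051]
orientation: [-0.035, -0.126, 0.991, -0.004]
wrist_force: [0.7, -0.5, -0.6]
finger_gap: 0.045
```

send_rows(deltas=[[[0,0,0,0,0,0],[0,0,0,0,0,0],[0,0,0.2,0,0,0],[0,0,0.5,0,0,0]]], jaw=0.5)

```text
clock: 11.1
tcp_pos: [0.4051, 0.092, 0.0106]
orientation: [-0.035, -0.126, 0.991, -0.004]
wrist_force: [-0.0, 0.3, 0.2]
finger_gap: 0.0639
```

send_rows(deltas=[[[0,0,1,0.2,-1,0],[0,0,3,0.4,-2,0],[0,0,6,0.8,-3,0],[0,0,9,1,-3.9,0],[0,0,12,1,-3.9,0],[0,0,12,1,-3.9,0]]])

```text
clock: 11.7
tcp_pos: [0.4078, 0.0921, 0.1349]
orientation: [0.004, -0.126, 0.992, -0.0]
wrist_force: [1.0, 0.0, 0.1]
finger_gap: 0.064
```

```bash
python3 look.py 7;  python3 - <<'E'
import cv2
i=cv2.imread('pics/side7.png');cv2.imwrite('pics/c7.png',cv2.resize(i[140:280,170:390],None,fx=3.5,fy=3.5,interpolation=2))
from h import *
for n in ['side7','top7']:
    p=pickle.load(open(n+'.pkl','rb'));P=pts(p)
    d=np.array([.9686,.2487]);nn=np.array([-.2487,.9686]);o=np.array([.4306,.0985])
    X=(P[...,:2]-o)@d; Y=(P[...,:2]-o)@nn
    m=(p['z_map']>0)&(abs(X)<.08)&(abs(Y)<.04)&(P[...,2]>.022)&(P[...,2]<.036)
    q=P[m]; print(n,m.sum(),np.median(q,0),np.percentile(X[m],[1,99]),np.percentile(Y[m],[1,99]),cv2.minAreaRect((q[:,:2]*1000).astype(np.float32)))
    A=np.c_[X[m],Y[m],np.ones(m.sum())]; print(np.linalg.lstsq(A,q[:,2],rcond=None)[0])
E
```

```text
tcp [0.4078 0.0921 0.1349] [ 4.400e-03 -1.256e-01  9.921e-01 -3.000e-04] [1.  0.  0.1] gap 0.06399248223853486 11.7
side yellow 272 [[0.3787, 0.0637, 0.0075], [0.3973, 0.0756, 0.0262], [0.419, 0.1052, 0.0302]]
side7 541 [0.43410405 0.09457083 0.02787792] [-0.05162389  0.06683387] [-0.02546988  0.0221737 ] ((438.3467102050781, 99.9192123413086), (121.6835708618164, 50.58586120605469), 13.959314346313477)
[0.00703812 0.04214062 0.02778643]
  return _methods._mean(a, axis=axis, dtype=dtype,
  ret = um.true_divide(
Traceback (most recent call last):
IndexError: index -1 is out of bounds for axis 0 with size 0
```

View pics/c7.png

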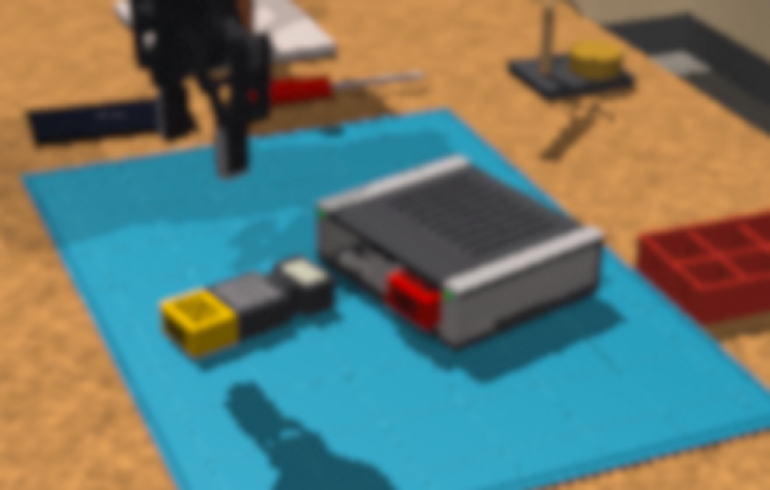

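View pics/top7.png

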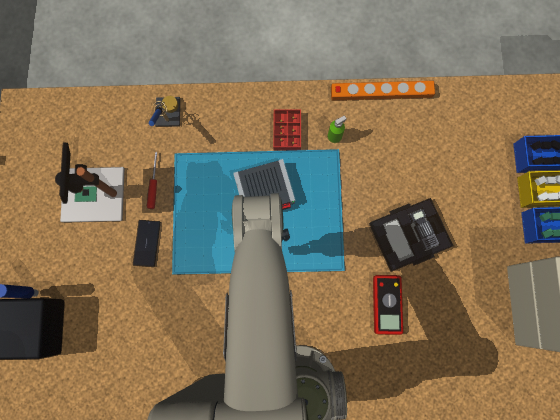

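send_rows(deltas=[[[1.2,0.3,0,0,0,0],[2.6,0.6,0,0,0,0],[3.3,0.8,-1,0,0,0],[3.3,0.8,-4,0,0,0],[3.3,0.8,-7,0,0,0],[3.3,0.8,-9,0,0,0],[3.3,0.8,-10.5,0,0,0],[3.3,0.8,-11.3,0,0,0],[3.3,0.8,-11.8,0,0,0],[3.3,0.8,-12.1,0,0,0],[3.3,0.8,-12.3,0,0,0],[3.3,0.8,-12.3,0,0,0]]])

```text
clock: 13.0
tcp_pos: [0.4385, 0.1, 0.0076]
orientation: [0.0, -0.126, 0.992, 0.0]
wrist_force: [-0.1, -0.1, -0.2]
finger_gap: 0.0639
```

```bash
python3 look.py 8;  python3 - <<'E'
import cv2
i=cv2.imread('pics/side8.png');cv2.imwrite('pics/c8.png',cv2.resize(i[140:280,170:390],None,fx=3.5,fy=3.5,interpolation=2))
E
```

```text
tcp [0.4385 0.1    0.0076] [ 4.000e-04 -1.256e-01  9.921e-01  0.000e+00] [-0.1 -0.1 -0.2] gap 0.063889314855322 13.0
side yellow 280 [[0.379, 0.0635, 0.0078], [0.3975, 0.0757, 0.0261], [0.4193, 0.1063, 0.03]]
```

View pics/c8.png

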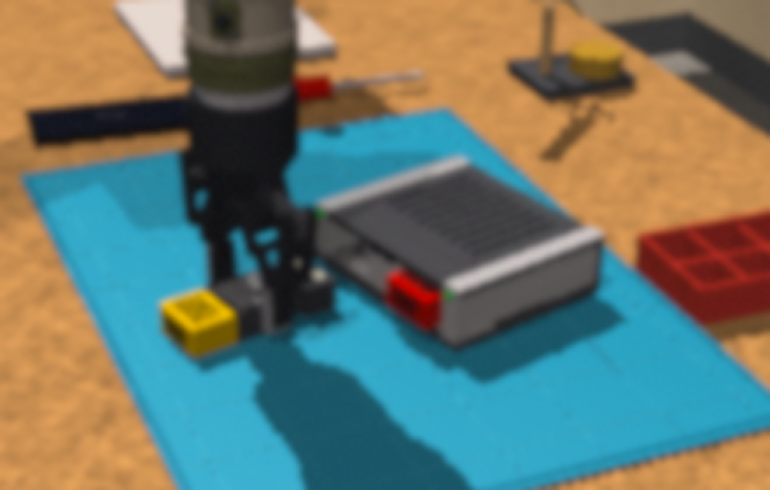

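send_rows(deltas=[[[0,0,-0.1,0,0,0],[0,0,-0.15,0,0,0],[0,0,-0.15,0,0,0],[0,0,-0.15,0,0,0],[0,0,-0.15,0,0,0],[0,0,-0.15,0,0,0],[0,0,-0.15,0,0,0]]], jaw=-1, force=60)

```text
clock: 13.8
tcp_pos: [0.4387, 0.1, 0.0068]
orientation: [0.001, -0.126, 0.992, 0.0]
wrist_force: [-1.5, 0.5, 7.8]
finger_gap: 0.0448
```

send_rows(deltas=[[[0,0,0.5,0,0,0],[0,0,2,0,0,0],[0,0,5,0,0,0],[0,0,8,0,0,0],[0,0,10.5,0,0,0],[0,0,12,0,0,0],[0,0,12,0,0,0]]])

```text
clock: 14.5
tcp_pos: [0.4397, 0.1001, 0.128]
orientation: [0.002, -0.126, 0.992, -0.0]
wrist_force: [0.5, 0.4, -2.5]
finger_gap: 0.0446
```

```bash
cat > tray.py <<'E'
from fit import *
# tray pose: overlay known outline, refine with pale pocket floor + rim corners
import sys
for n in sys.argv[1:]:
    p=pickle.load(open(n+'.pkl','rb'));P=pts(p)
    hsv=cv2.cvtColor(p['img'],cv2.COLOR_RGB2HSV)
    reg=(p['z_map']>0)&(P[...,0]>.3)&(P[...,0]<.58)&(P[...,1]>-.5)&(P[...,1]<-.22)
    fl=clean(reg&(P[...,2]>.006)&(P[...,2]<.014)&(hsv[...,1]<70)&(hsv[...,2]>90))
    k,l,s,c=cv2.connectedComponentsWithStats(fl.astype(np.uint8)); i=1+np.argmax(s[1:,4]); q=P[l==i]
    print(n,'floor',rect(q[:,:2]))
    # pocket rectangle overlap: maximise floor points inside thin 128x53 frame, penalising foam-height points inside
    hi=P[reg&(P[...,2]>.022)&(P[...,2]<.045)][:,:2]
    best=None
    def cost(v):
        th=v[2]; d=np.array([np.cos(th),np.sin(th)]);nn=np.array([-d[1],d[0]])
        a=(hi-v[:2]); X=abs(a@d);Y=abs(a@nn)
        # foam high points inside the pocket (soft) 
        pen=np.minimum(.064-X,.0265-Y).clip(0); 
        b=q[:,:2]-v[:2]; X=abs(b@d);Y=abs(b@nn)
        # floor beyond pocket (except finger cutouts)
        pen2=np.maximum(X-.064,np.where(X<.03,0,Y-.0265)).clip(0)
        return (pen**2).sum()+(pen2**2).sum()
    r=minimize(cost,[.4285,-.32,np.radians(20.4)],method='Nelder-Mead',options=dict(xatol=1e-5,fatol=1e-12,initial_simplex=[[.4285,-.32,.356],[.434,-.32,.356],[.4285,-.314,.356],[.4285,-.32,.4]]))
    print('pocket',np.round(r.x[:2],4),np.degrees(r.x[2]),r.fun*1e6)
E
python3 look.py 9; python3 tray.py top0 side0 side7 top7 top9 side9
python3 - <<'E'
import cv2
i=cv2.imread('pics/side9.png');cv2.imwrite('pics/c9.png',cv2.resize(i[80:280,130:430],None,fx=2.6,fy=2.6,interpolation=2))
E
```

```text
tcp [0.4397 0.1001 0.128 ] [ 2.200e-03 -1.257e-01  9.921e-01 -1.000e-04] [ 0.5  0.4 -2.5] gap 0.044605736652054216 14.5
side yellow 305 [[0.3791, 0.0632, 0.1297], [0.3974, 0.0754, 0.1467], [0.4203, 0.1088, 0.1506]]
top0 floor (array([ 424.5, -337. ]), array([29.7, 19.5]), 4.69)
pocket [ 0.4273 -0.3193] 20.857336711251822 1.2981650918332333
side0 floor (array([ 434.5, -316.6]), array([117.3,  56. ]), 22.96)
pocket [ 0.4286 -0.3195] 20.58390152000944 13.573255159072943
side7 floor (array([ 434.5, -317.3]), array([115.7,  54. ]), 19.61)
pocket [ 0.4285 -0.3197] 20.988652514070136 26.7399696110392
top7 floor (array([ 417.7, -319.9]), array([31.9, 23.6]), 10.74)
pocket [ 0.427  -0.3194] 20.793798007405194 0.8679002733823342
top9 floor (array([ 407.2, -322.7]), array([23.9, 44. ]), 75.63)
pocket [ 0.4288 -0.3188] 21.00203836998909 97.67487888642758
side9 floor (array([ 433.9, -317.4]), array([115.1,  54.5]), 19.44)
pocket [ 0.4287 -0.3196] 20.815483082606697 9.667806723088724
```

View pics/c9.png

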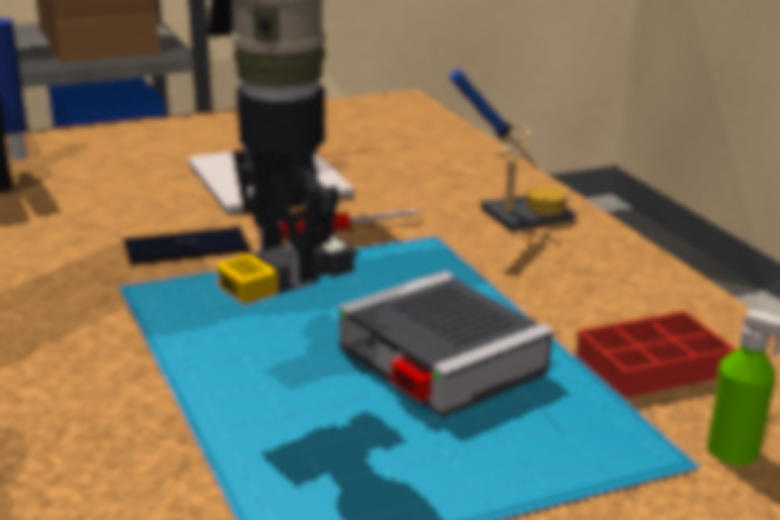

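send_rows(deltas=[[[0,-1,0,0,0,0],[0,-3.5,0,0,0,0.5],[-0.1,-7,0,0,0,1],[-0.2,-11,0,0,0,2],[-0.4,-15,0,0,0,2.5],[-0.5,-19,0,0,0,3],[-0.6,-23,0,0,0,4],[-0.7,-27,0,0,0,4.5],[-0.8,-31,0,0,0,5],[-0.9,-35,0,0,0,5.5],[-1,-38.5,0,0,0,6],[-1.1,-40.5,0,0,0,6.3]]])

```text
clock: 15.8
tcp_pos: [0.4258, -0.308, 0.1242]
orientation: [-0.001, -0.179, 0.984, 0.0]
wrist_force: [0.7, 0.2, -2.1]
finger_gap: 0.0447
```

send_rows(deltas=[[[0,-0.7,0,0,0,0],[0,-1.2,-0.5,0,0,0],[0,-1.4,-2,0,0,0],[0,-1.4,-4,0,0,0],[0,-1.4,-5,0,0,0],[0,-1.4,-5,0,0,0],[0,-1.4,-5,0,0,0],[0,-1.4,-5,0,0,0]]])

```text
clock: 16.6
tcp_pos: [0.4277, -0.3192, 0.0767]
orientation: [0.0, -0.18, 0.984, -0.001]
wrist_force: [-0.3, -0.1, -2.3]
finger_gap: 0.0445
```

```bash
python3 look.py 10
python3 - <<'E'
import cv2
i=cv2.imread('pics/side10.png');cv2.imwrite('pics/c10.png',cv2.resize(i[220:420,230:460],None,fx=3,fy=3,interpolation=2))
E
```

```text
tcp [ 0.4277 -0.3192  0.0767] [ 4.000e-04 -1.802e-01  9.836e-01 -5.000e-04] [-0.3 -0.1 -2.3] gap 0.04446588676899609 16.6
side yellow 837 [[0.3659, -0.36, 0.002], [0.3853, -0.3397, 0.0965], [0.4112, -0.2719, 0.0992]]
```

View pics/c10.png

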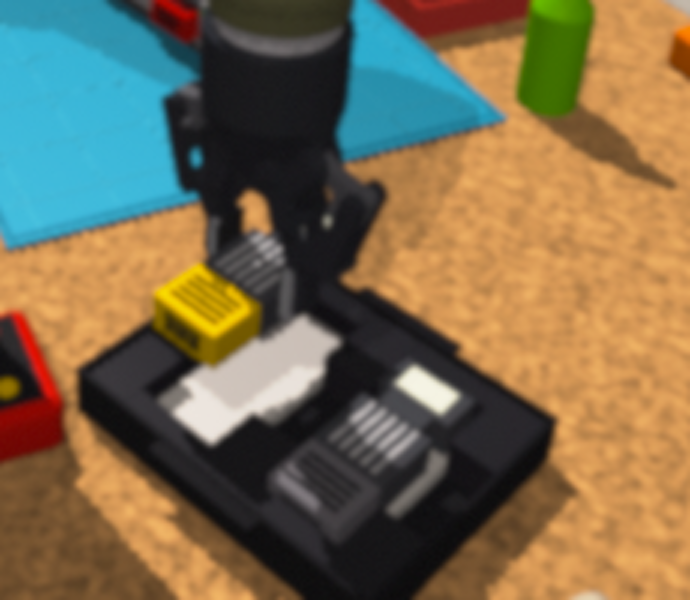

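```bash
cat > cart.py <<'E'
from fit import *
import sys
def run(n,cx,cy,yaw,zt):
    p=pickle.load(open(n+'.pkl','rb'));P=pts(p); hsv=cv2.cvtColor(p['img'],cv2.COLOR_RGB2HSV)
    th=np.radians(yaw); d=np.array([np.cos(th),np.sin(th)]);nn=np.array([-d[1],d[0]]); a=P[...,:2]-[cx,cy]; X=a@d;Y=a@nn
    reg=(p['z_map']>0)&(abs(X)<.09)&(abs(Y)<.05)
    y=clean(reg&(hsv[...,0]>20)&(hsv[...,0]<34)&(hsv[...,1]>140)&(abs(P[...,2]-zt)<.025))
    top=y&(abs(P[...,2]-zt)<.004)
    if top.sum()<20: print(n,'few',top.sum()); return
    print(n,top.sum(),'z',np.median(P[top][:,2]),'X',np.round(np.percentile(X[top],[1,5,50,95,99]),4),'Y',np.round(np.percentile(Y[top],[1,5,50,95,99]),4),rect(P[top][:,:2]))
    A=np.c_[X[top],Y[top],np.ones(top.sum())]; print('slope',np.linalg.lstsq(A,P[top][:,2],rcond=None)[0])
run(sys.argv[1],*map(float,sys.argv[2:]))
E
python3 cart.py side7 .4383 .0998 14.4 .028; python3 cart.py side10 .4277 -.3192 20.76 .098;python3 cart.py top10 .4277 -.3192 20.76 .098
```

```text
side7 154 z 0.027668788992916714 X [-0.0595 -0.0582 -0.0432 -0.0247 -0.0235] Y [-0.0234 -0.0224 -0.0046  0.0154  0.0179] (array([398.5,  86.3]), array([38.2, 42.5]), 10.96)
slope [0.00999683 0.02147658 0.02826773]
side10 502 z 0.09765115500458293 X [-0.0601 -0.059  -0.0433 -0.0261 -0.0235] Y [-0.0228 -0.0219 -0.002   0.0194  0.0221] (array([ 388.7, -334.1]), array([38.5, 46.4]), 21.37)
slope [0.01340559 0.01400898 0.09812977]
top10 few 0
```

send_rows(deltas=[[[0,0,-0.5,0,0,0],[0,0,-1.5,0,0,0],[0,0,-2.5,0,0,0],[0,0,-3.5,0,0,0],[0,0,-4.1,0,0,0],[0,0,-4.5,0,0,0],[0,0,-4.8,0,0,0],[0,0,-5.1,0,0,0],[0,0,-5.3,0,0,0],[0,0,-5.3,0,0,0]]])

```text
clock: 17.7
tcp_pos: [0.4271, -0.319, 0.0227]
orientation: [-0.0, -0.18, 0.984, 0.0]
wrist_force: [-0.8, 0.1, -3.0]
finger_gap: 0.0446
```

send_rows(deltas=[[[0,0,-0.2,0,0,0],[0,0,-0.4,0,0,0],[0,0,-0.6,0,0,0],[0,0,-0.75,0,0,0],[0,0,-0.85,0,0,0],[0,0,-0.9,0,0,0],[0,0,-0.95,0,0,0],[0,0,-0.95,0,0,0]]])

```text
clock: 18.5
tcp_pos: [0.4271, -0.319, 0.0133]
orientation: [-0.0, -0.18, 0.984, 0.0]
wrist_force: [-0.1, -0.1, -1.8]
finger_gap: 0.045
```

send_rows(deltas=[[[0,0,-0.03,0,0,0],[0,0,-0.06,0,0,0],[0,0,-0.1,0,0,0],[0,0,-0.1,0,0,0]]])

```text
clock: 18.9
tcp_pos: [0.4272, -0.3191, 0.0128]
orientation: [0.0, -0.18, 0.984, -0.0]
wrist_force: [-1.5, 1.0, 4.3]
finger_gap: 0.0445
```

```bash
python3 look.py 11; python3 cart.py side11 .4275 -.319 20.76 .034
python3 - <<'E'
import cv2
i=cv2.imread('pics/side11.png');cv2.imwrite('pics/c11.png',cv2.resize(i[220:420,230:460],None,fx=3,fy=3,interpolation=2))
E
```

```text
tcp [ 0.4272 -0.3191  0.0128] [ 1.000e-04 -1.799e-01  9.837e-01 -1.000e-04] [-1.5  1.   4.3] gap 0.044537980186673404 18.9
side yellow 660 [[0.366, -0.3602, 0.0201], [0.3864, -0.3384, 0.0334], [0.4099, -0.3068, 0.0356]]
side11 500 z 0.03387130657847755 X [-0.0605 -0.0593 -0.0435 -0.0263 -0.0236] Y [-0.0232 -0.0222 -0.0022  0.0196  0.0225] (array([ 388. , -333.2]), array([38.5, 49.7]), 18.78)
slope [0.01017655 0.00220937 0.03417891]
```

View pics/c11.png

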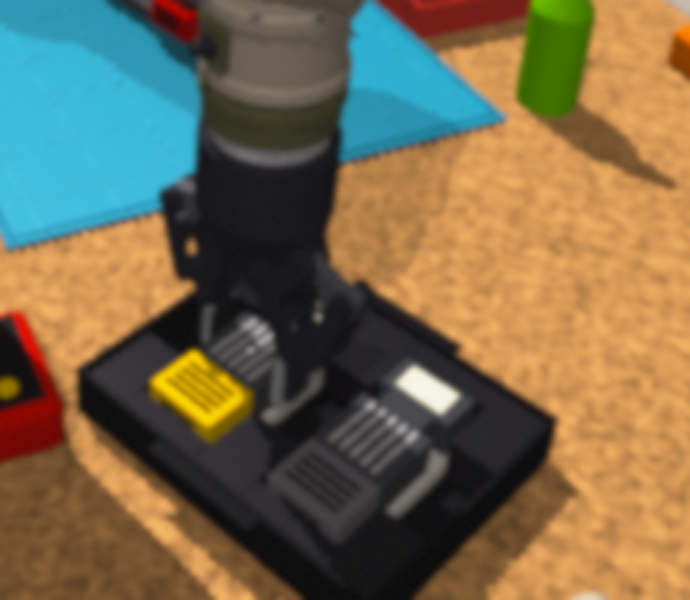

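On the floor (top at z 34 mm, upward force 4 N). I'll release with a limited opening so the fingers stay inside the cut-outs, then lift.

send_rows(deltas=[[[0,0,0,0,0,0],[0,0,0,0,0,0],[0,0,0,0,0,0],[0,0,0,0,0,0]]], jaw=0.4)

```text
clock: 19.4
tcp_pos: [0.4271, -0.319, 0.0122]
orientation: [-0.0, -0.18, 0.984, 0.0]
wrist_force: [-0.3, 0.3, 0.2]
finger_gap: 0.0602
```

send_rows(deltas=[[[0,0,0.5,0,0,0],[0,0,1.5,0,0,0],[0,0,3,0,0,0],[0,0,6,0,0,0],[0,0,10,0,0,0],[0,0,14,0,0,0],[0,4,16,0,0,0],[0,8,17,0,0,0],[0,12,17,0,0,0],[0,16,17,0,0,0],[0,18,17,0,0,0],[0,18,17,0,0,0]]])

```text
clock: 20.6
tcp_pos: [0.4267, -0.1366, 0.1834]
orientation: [0.0, -0.182, 0.983, -0.0]
wrist_force: [0.7, -0.6, 0.1]
finger_gap: 0.0596
```

```bash
python3 look.py 12; python3 cart.py side12 .4275 -.319 20.76 .034;python3 cart.py top12 .4275 -.319 20.76 .034
```

```text
tcp [ 0.4267 -0.1366  0.1834] [ 4.000e-04 -1.817e-01  9.833e-01 -0.000e+00] [ 0.7 -0.6  0.1] gap 0.05964391582650896 20.6
side yellow 655 [[0.3656, -0.36, 0.0204], [0.3866, -0.3386, 0.0334], [0.41, -0.3058, 0.0358]]
top yellow 197 [[0.3668, -0.3596, 0.0201], [0.3876, -0.3335, 0.0334], [0.4074, -0.3092, 0.0398]]
side12 495 z 0.03379981169591088 X [-0.06   -0.0591 -0.0433 -0.0263 -0.0237] Y [-0.0226 -0.0217 -0.0016  0.0199  0.0222] (array([ 389. , -334.4]), array([38.4, 47.7]), 21.34)
slope [0.01330237 0.01154164 0.03427619]
top12 130 z 0.0337636890332768 X [-0.0601 -0.0585 -0.0419 -0.0263 -0.0249] Y [-0.0224 -0.0209 -0.002   0.0207  0.0231] (array([ 387.5, -333.8]), array([35.9, 45.7]), 17.26)
slope [-0.0154334   0.0100333   0.03324438]
```

View pics/side12.png

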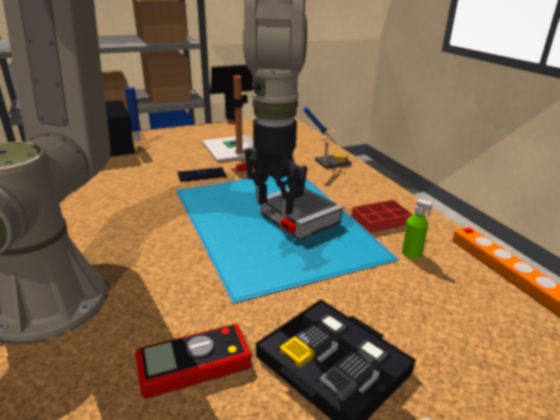

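View pics/top12.png

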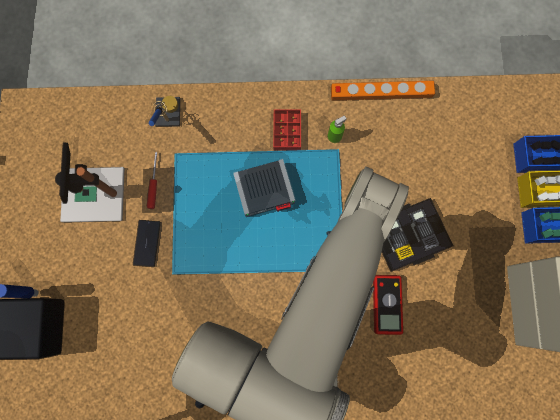

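The yellow cartridge lies flat in the free pocket at (297,350) in the side view and (404,253) in the top view. Red is still latched at (289,225), the other things are where they were, and the arm is clear.

```bash
python3 -c "
from workcell import *
print(hand_in())"
```

```text
the job is handed in; nothing more can be done
None
```

I got the yellow cartridge into the free pocket of the foam tray, top side up and flat on the floor, and handed the job in at about 20.7 s of the 58 s allowed.

**What I did:**
- **Dock:** I pushed the cartridge in about 7.5 mm with the fingers shut, at about 13 N along the push direction. The latch let go and it sprang out. I gripped it, pulled it clear and lowered it to the blue mat.
- **Tray:** I let go completely, took it up again across its middle and lowered it into the pocket. The upward force at touchdown was 4 N. I released it with the fingers opened only to 60 mm, so they stayed inside the cut-outs.

**Last checks:**
- Both cameras put the cartridge's top at 33.8 mm, against 34 mm expected when it rests on the pocket floor. The position agrees with the pocket centre to about 1 mm.
- The fitted tilt is at the depth-noise level: about +0.8° in the side view and −0.9° in the top view along its length, so they disagree in sign.
- Red is still latched in its bay, grey and the other things look unmoved, and the arm was clear.

**Less than ideal:**
- **Mat laying:** the fingertips hung below the cartridge, so I tilted its rear end down onto the mat first. On release the front dropped a few millimetres.
- **Gripping:** closing the fingers pressed the cartridge down briefly by 7–8 N.

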